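Hang the loaded dip basket in the tank

TASK

Pick up the loaded dip basket and hang it inside the cleaning tank by its bent lip, over the near wall. The lip must end fully home on the bare steel in the gap left in that wall's yellow edge trim, not riding on top of the trim; the gap was cut by hand, so feel along the trim for it, and keep hold of the basket until the lip is home, then let go. Do not force the basket against the thin tank, keep both bushes in it, and leave the bottle, the tin and the bin where they stand.

Things in the scene. Friction and masses are not known exactly. Their poses are not given: they have to be found in the camera images.
- tank: Fixed open steel tank, 250 mm along its y, 200 mm along x, walls 4 mm thick, brass drain cock on the far wall. Yellow edge trim covers its rims; only the near wall's trim has a gap. Origin: on the bench under the middle of the NEAR wall (mid-thickness); x points square to it into the tank, y along the wall, z up. Thin sheet: keep the basket's force on it well under 30 N.
- rim_mid (a point): Middle of the near wall at bare rim height, 110 mm above the bench; tank axes. The trim is 6 mm thick over the wall, top 117 mm and skirt 100 mm above the bench, does not shift. Its 44 mm long gap (grey break in the yellow line, seen from above) was cut by hand: its middle lies anywhere within 33 mm of this point along the wall and is NOT measured.
- basket: Loose wire basket, 0.25 to 0.4 kg, 80 mm (x) by 100 mm (y), 60 mm high, with two bushes in it. Origin: centre of its underside, z up. On its -x side a 40 mm wide strap is bent over into the hook lip. To hang it the hook's throat goes over the near wall, basket inside, its x along the tank's x. Hung home it may lean up to about 5 degrees.
- hook (a point): Middle of the underside of the bend (top of the throat), at (-47, 0, 66) mm in the basket; basket axes. Throat 9 mm wide along x, 4.5 mm either side of this point, 40 mm long along y; lip 2.5 mm thick, reaching 20 mm below this point and 7 mm more flared outwards. Its height is 117 mm when resting on the trim, 110 mm when home on the bare rim.
- grip (a point): Middle of the red handle sleeve, at (-3, 0, 118) mm in the basket: a bar along the basket's y, 64 mm long, 14 mm thick (x) and 14 mm high, fixed rigidly over the basket on two side straps 100 mm apart. Can be gripped from above across its thickness (closing along the basket's x).
- bush0: Brass flange bush, 32 mm across the flange, 26 mm high, 60 g, standing loose on the basket's floor (3 mm thick). Origin: centre of its underside.
- bush1: Second brass flange bush, the same.
- bottle: White plastic bottle with red cap, 60 mm across, 170 mm high, on the back of the mat. Bystander. Origin: centre of its underside.
- tin: Pale metal tin, 68 mm across, 100 mm high, on the back of the mat. Bystander. Origin: centre of its underside.
- bin: Green open parts bin, 60 x 60 x 45 mm, between the robot and the work. Bystander. Origin: centre of its underside.
- mat: Black rubber bench mat, 300 mm (x) by 200 mm (y), 3 mm thick, on which the basket stands at the start. Its origin is 80 mm inside its near edge, on the bench.
Things that resemble listed ones, but are neither listed nor needed, are in the scene too. Of the things that look like the basket, take the one that is farthest to the robot's left at the start. Leave any orange look-alike of the bush1 alone.

How it is judged:
By the outcome, as a careful person would: the job done as asked, in the order asked, and still so for the second after the job is handed in, with the robot touching nothing.
It also fails if it takes over 64 s, if anything falls off the work surface, if the arm or the gripper's body presses on something with over 40 N, if the wrist force passes 120 N, or if a joint passes its speed limit or range.

ROBOT

A 6-joint arm with a two-finger parallel gripper is mounted at the origin on the work surface. World frame = base frame: x ahead of the robot, y to its left, z up, the work surface at z = 0. Lengths are in m, angles in rad, forces in N, time in s.
With the tool pointing down it reaches from about 0.35 to 0.975 m from the base axis. Payload 4.9 kg.
Tool frame: the origin (TCP) lies midway between the tips of the shut fingers; the grasp point (between the pads) lies 19 mm behind it; z points along the fingers, y is the direction in which the jaws open and shut (so a half turn about z gives the same grasp; the last joint's range is limited). The gripper opens to 85 mm and grips with 20 to 120 N. Pads are 22 mm wide; open, the fingers measure 114 mm over their backs; the gripper's body (76 mm by 85 mm) begins 54 mm behind the grasp point. The pads swing forward as they close: fully open they stand 13 mm farther back than shut.
Start: joints at [-0.119, 0.053, 1.613, -0, 1.476, -0.119], TCP at [0.625, 0, 0.231] pointing down, gripper open.
Joint ranges: [-3.01, 3.01], [-1.01, 2.22], [0.06, 2.58], [-1.02, 4.17], [0.09, 2.62], [-3.14, 3.14]. Speed limits (rad/s): [2.57, 2.57, 3.14, 3.14, 3.14, 3.14].

INTERFACE

Orientations are given as a rotation vector (axis times angle).
In Python, from station import ctrl gives the robot as it stands.
- The arm moves only by the tool apply_moves, never from a script. Its argument "rows" is a list of rows, each a list of 6 numbers: the shift along the tool's x, y, z in cm, then the turn, a rotation vector about the tool's x, y, z in units of 5 degrees (1.0 is 5 degrees). In form: [[x, y, z, rx, ry, rz], ...]. A call has 1 to 20 rows; each row is the pose to reach, as a shift and turn from the pose measured when the call began, along the tool's axes at that moment; what a row does not reach only later rows make up. A row lasts 1/10 s, in which the tool goes at most 50 mm and 8.59 degrees, less where a joint would pass 70% of its speed; a pose out of reach is approached as far as the arm can. A call with a gripper value outside its range is refused whole. "grip" is the closure, from 0 (fully open) to 1 (shut), set as the call begins (left out, the last holds). The fingers move at their own pace and stop on an object; "squeeze" is the grip in N (left out, the last holds). Time passes only in rows, so rows that repeat a pose let the fingers close. It gives the time, the measured TCP pose, the force and the opening at its end, in the units of the state.
- ctrl.get_obs(): the state, without advancing time (a new reading comes with each control period).
- ctrl.get_image(name): name is "scene" or "side" or "wrist"; returns a dict with "color" (480x640x3 uint8, blue, green, red), "mtx" (3x3 intrinsics, pixels), "rvec" (rotation vector, rad) and "tvec" (3), from world to camera coordinates, as OpenCV has them. Camera axes: x right, y down, z forward; pixel columns grow to the right and rows downward; lengths in m; the calibration is good to about 2 mm. A picture is of the moment at which its call begins. There is no depth.
- ctrl.finish_job(): hands the job in, once; it reports no verdict.
The state is a dict: "t": time; "q": joint angles; "dq": joint speeds; "effort": joint torques, N m; "tool_pos": TCP position; "tool_rot": TCP orientation; "contact_force": force on the tool from outside, world axes, zero at the start; "wrist_torque": the same for the moment, N m; "opening": finger opening in m.
Only numpy, scipy, OpenCV 4.12 (cv2) and the standard library are available. Lean on these libraries where they do the work, as an engineer would, in place of code of your own. Each camera call takes 0.05 s, during which the arm holds its last target.

## Working session

There is one attempt and no reset: what is moved stays moved. The work goes in short steps, Python scripts to look and compute and a tool call to move; the robot and the scene stay as the last step left them, time stands still between calls to the robot, and variables do not carry over. Pictures are saved under pics/ and viewed, and the job is handed in when it is done.

Besides the shell and the picture viewer there is one more tool, called after "Request:" as a command line: name --pt "numbers of a row" for each row, then --argument value for the rest. apply_moves: Moves the arm, as the interface text tells. Its arguments: {"type":"object","properties":{"rows":{"type":"array","items":{"type":"array","items":{"type":"number"}}},"grip":{"type":"number"},"squeeze":{"type":"number"}},"required":["rows"]}

```bash
mkdir -p pics; ls
python3 - <<'E'
from station import ctrl
import cv2,pickle
o=ctrl.get_obs()
for k,v in o.items(): print(k,v)
d={}
for n in("scene","side","wrist"):
    im=ctrl.get_image(n); d[n]=im; cv2.imwrite(f"pics/{n}0.png",im["color"])
pickle.dump(d,open("im0.pkl","wb"))
E
```

```text
pics
t 0.0
q [-1.19034625e-01  5.33670294e-02  1.61432069e+00  4.14513336e-05
  1.47602504e+00 -1.19004683e-01]
dq [ 0.00054863 -0.00088983 -0.00029457 -0.00119329  0.00049686 -0.00017567]
effort [ 2.70554956e-04 -3.93670499e+01 -3.70175600e+01 -1.62778279e-04
  6.93513779e-03 -6.06393527e-06]
tool_pos [6.24359796e-01 6.69594497e-05 2.30040788e-01]
tool_rot [-2.22028220e+00 -2.22020691e+00  2.00654706e-03]
contact_force [ 0.55571649  0.38624863 -0.74857808]
wrist_torque [-0.05836194  0.0053307  -0.05359634]
opening 0.08569659222147537
```

View pics/scene0.png

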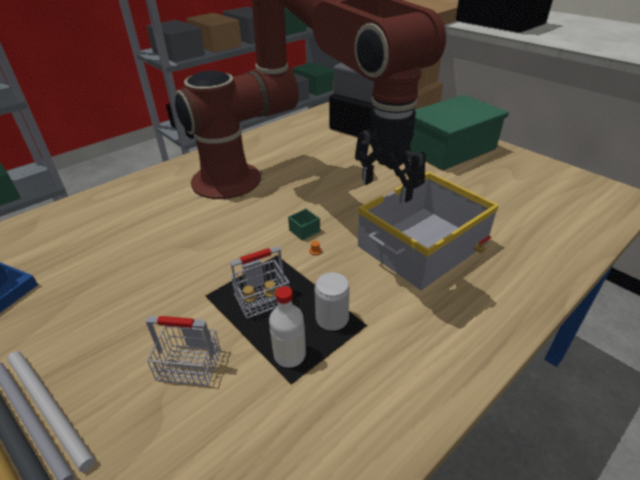

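View pics/side0.png

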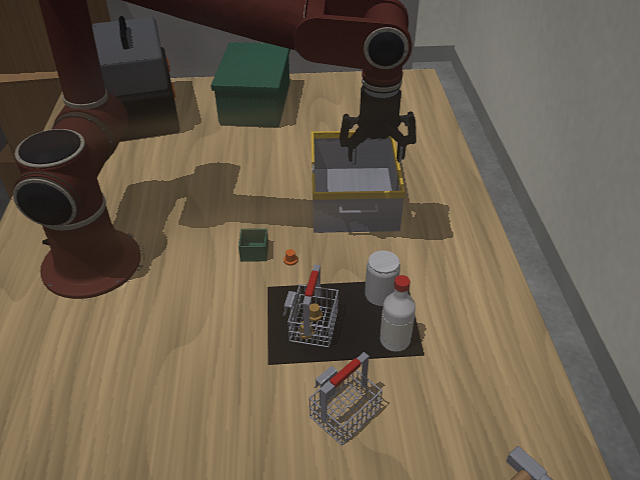

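View pics/wrist0.png

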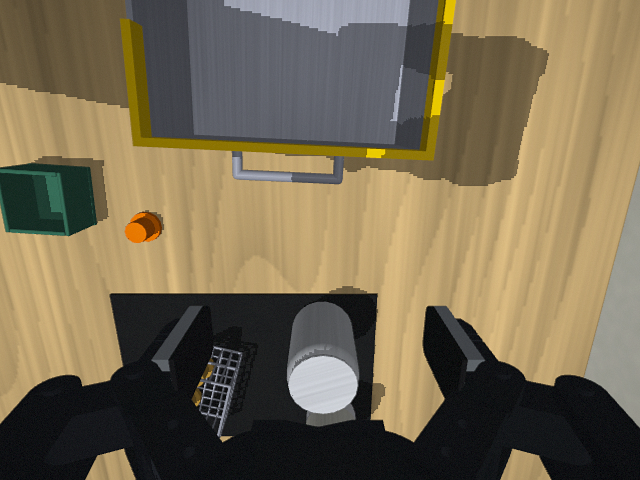

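```bash
cat > h.py <<'E'
import numpy as np,cv2,pickle
def proj(im,P):
    return cv2.projectPoints(np.array(P,float).reshape(-1,3),im["rvec"],im["tvec"],im["mtx"],None)[0].reshape(-1,2)
def ray(im,uv):
    R=cv2.Rodrigues(np.array(im["rvec"],float))[0];t=np.array(im["tvec"],float).ravel()
    d=R.T@np.linalg.solve(np.array(im["mtx"]),[uv[0],uv[1],1.]);return -R.T@t,d/np.linalg.norm(d)
def atz(im,uv,z):
    c,d=ray(im,uv);return c+d*(z-c[2])/d[2]
def tri(*obs):
    A=np.zeros((3,3));b=np.zeros(3);rs=[]
    for im,uv in obs:
        c,d=ray(im,uv);M=np.eye(3)-np.outer(d,d);A+=M;b+=M@c;rs.append((c,d))
    p=np.linalg.solve(A,b)
    return p,[float(np.linalg.norm((np.eye(3)-np.outer(d,d))@(p-c))*1000) for c,d in rs]
def crop(im,x0,y0,x1,y1,s,f):
    c=im["color"][y0:y1,x0:x1];cv2.imwrite(f,cv2.resize(c,None,fx=s,fy=s,interpolation=cv2.INTER_CUBIC))
E
python3 - <<'E'
from h import *
d=pickle.load(open("im0.pkl","rb"))
s,w,sd=d["scene"],d["wrist"],d["side"]
print(proj(sd,[[0,0,0],[.6,0,0],[.6,.3,0],[.6,-.3,0]]))
for n,uv,im in [("matbasket",(313,345),sd),("bench",(345,440),sd),("mat",(257,265),s)]: print(n,atz(im,uv,0))
print("handles",tri((s,(256,256)),(sd,(314,281))),tri((s,(176,321)),(sd,(346,373))))
crop(s,130,230,290,400,4.5,"pics/c1.png")
crop(sd,230,240,430,450,3.5,"pics/c2.png")
crop(sd,290,110,430,250,4,"pics/c3.png")
crop(s,340,160,510,290,4.5,"pics/c4.png")
E
```

```text
[[ 91.24795539 262.84960323]
 [358.83197308 249.55753073]
 [345.80472016 171.34912781]
 [376.68209841 356.71978544]]
matbasket [ 0.47949831 -0.26320248  0.        ]
bench [ 0.52205822 -0.4698642   0.        ]
mat [ 0.38503858 -0.15796921  0.        ]
handles (array([ 0.48616857, -0.21545367,  0.12816666]), [1.9028520628042644, 1.9028520628041936]) (array([ 0.52558935, -0.41481769,  0.1192804 ]), [1.5667578338333124, 1.566757833833222])
```

View pics/c1.png

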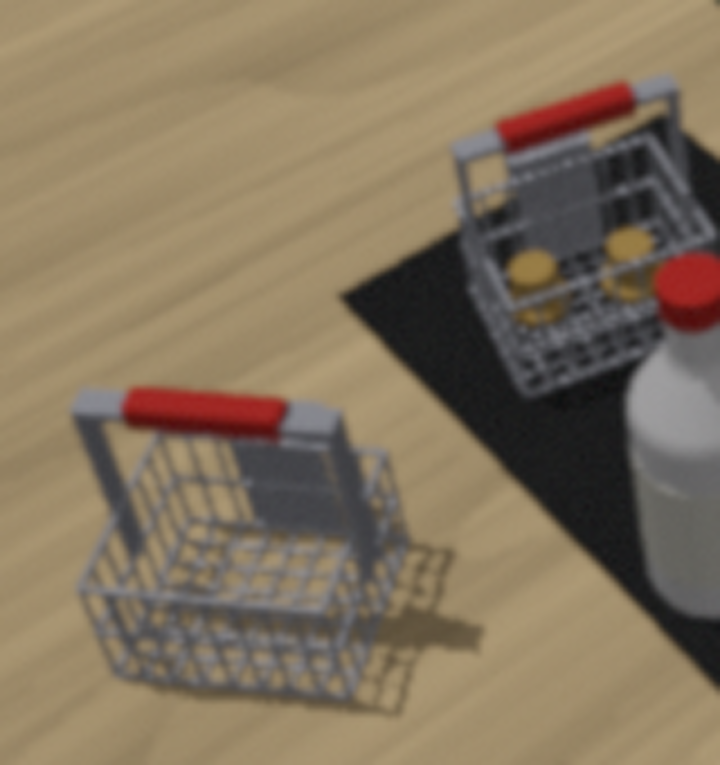

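View pics/c2.png

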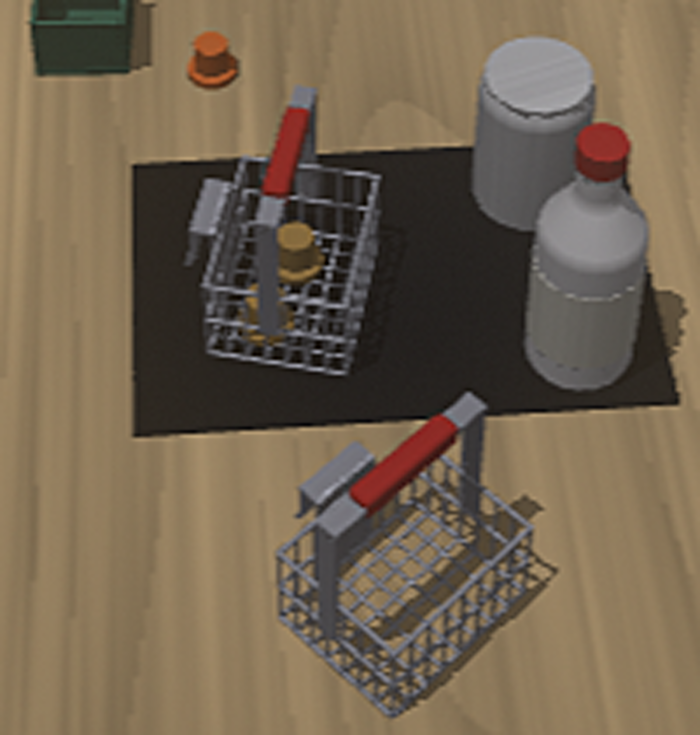

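View pics/c3.png

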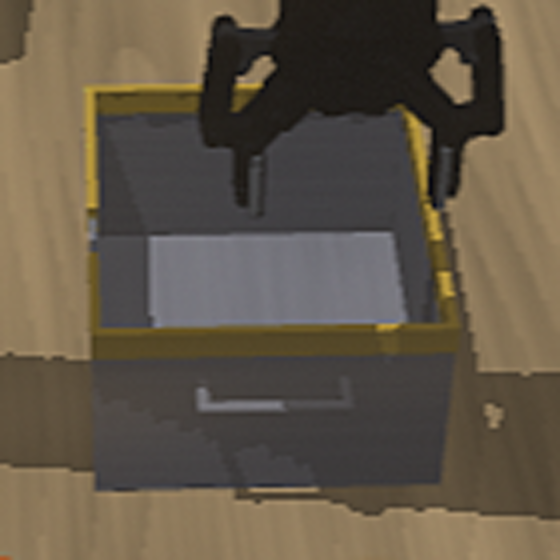

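View pics/c4.png

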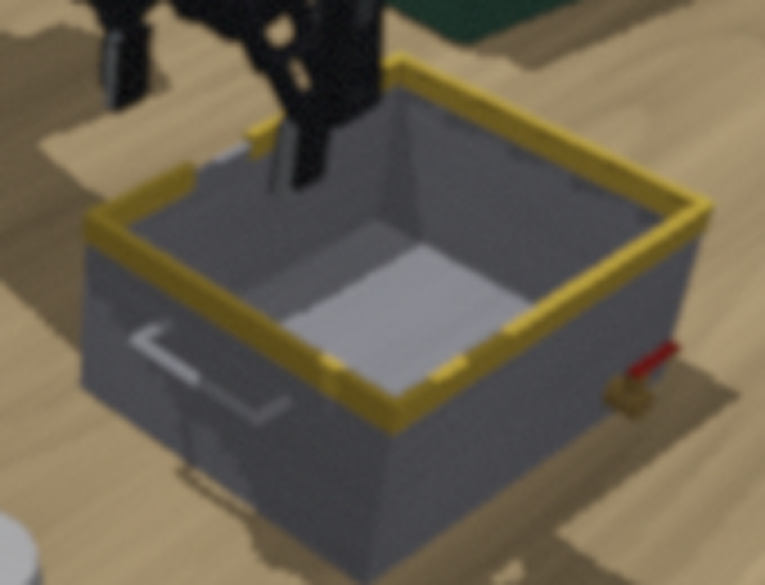

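Run:
```python
from h import *
d=pickle.load(open("im0.pkl","rb"))
s,w,sd=d["scene"],d["wrist"],d["side"]
crop(s,355,175,435,235,9,"pics/d1.png")
crop(sd,300,125,360,205,9,"pics/d2.png")
crop(w,90,0,190,160,5,"pics/d3.png")
crop(s,225,240,305,320,9,"pics/d4.png")
crop(sd,275,255,345,355,8,"pics/d5.png")
```

```text
(no output)
```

View pics/d1.png

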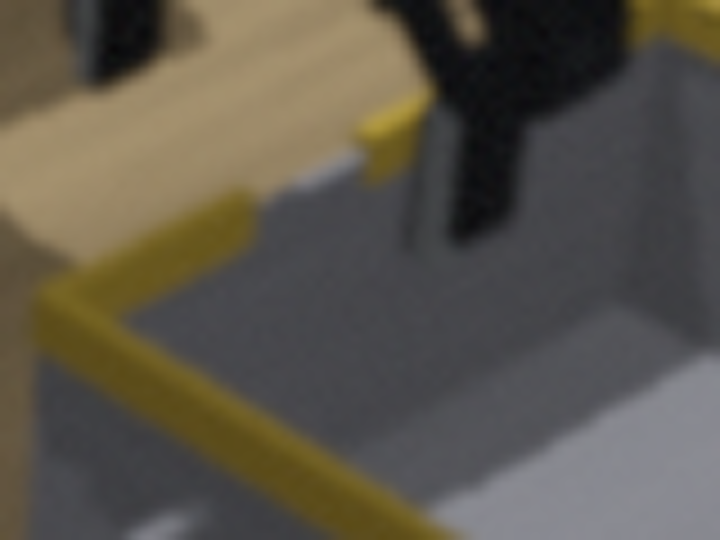

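View pics/d2.png

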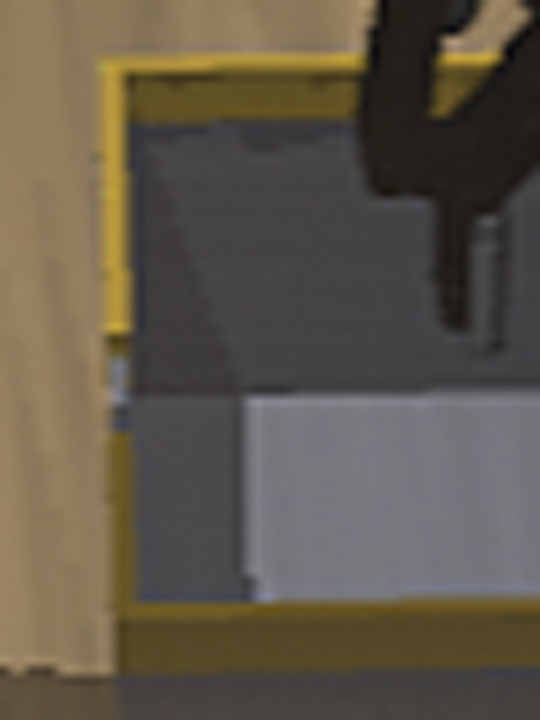

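View pics/d3.png

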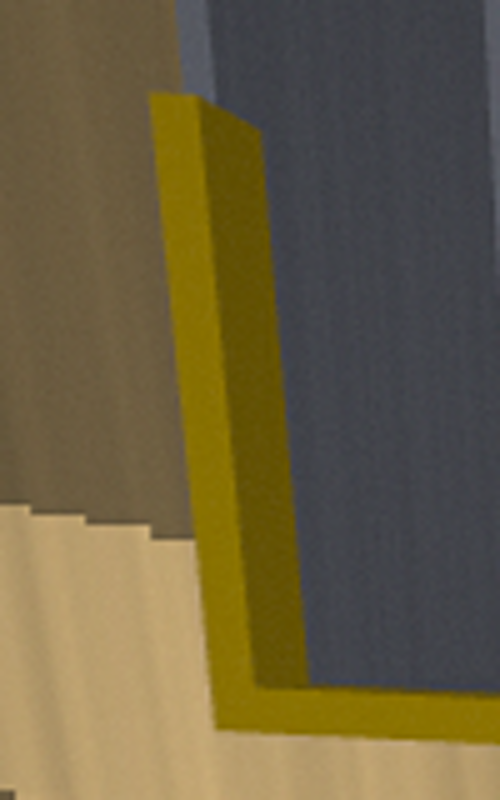

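View pics/d4.png

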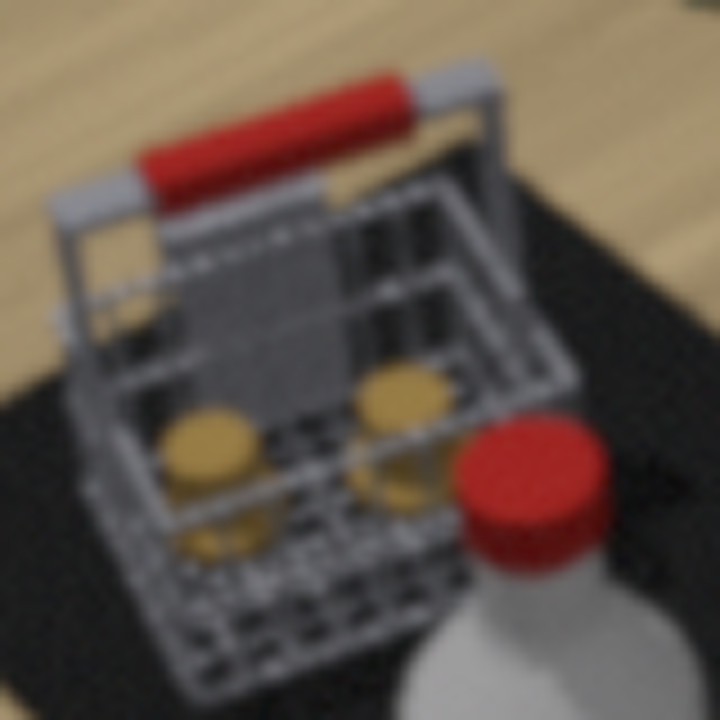

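View pics/d5.png

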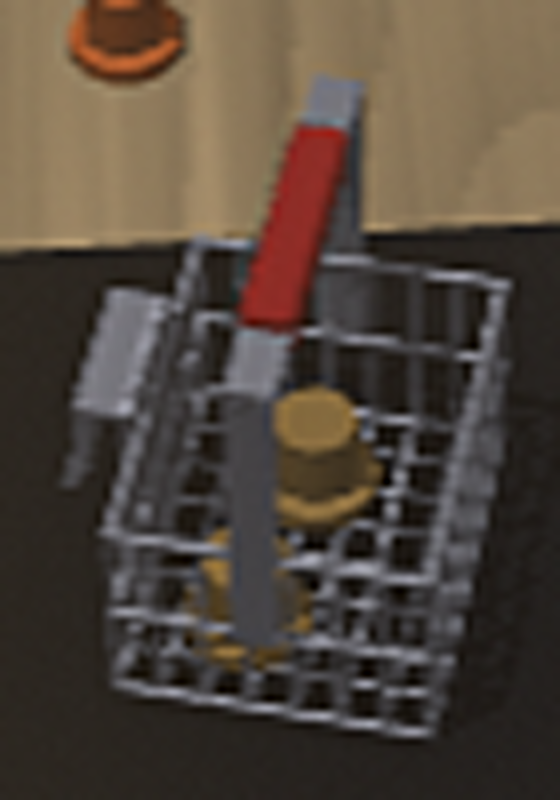

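Run:
```python
from h import *
np.set_printoptions(precision=4,suppress=True)
d=pickle.load(open("im0.pkl","rb"))
s,w,sd=d["scene"],d["wrist"],d["side"]
D4=lambda x,y:(225+x/9,240+y/9); D5=lambda x,y:(275+x/8,255+y/8)
D1=lambda x,y:(355+x/9,175+y/9); D2=lambda x,y:(300+x/9,125+y/9); D3=lambda x,y:(90+x/5,y/5)
a=tri((s,D4(155,185)),(sd,D5(270,325)));b=tri((s,D4(405,102)),(sd,D5(322,127)))
print("sleeve",a,b,np.linalg.norm(b[0]-a[0]),(a[0]+b[0])/2)
v=b[0]-a[0];yaw=np.arctan2(-v[0],v[1]);print("yaw deg",np.degrees(yaw))
# hook bend top outer corners
print("corner ny",tri((s,D1(40,298)),(w,D3(215,728)),(sd,D2(118,605))))
print("ny z117", atz(w,D3(215,728),.117),atz(s,D1(40,298),.117),atz(sd,D2(118,605),.117))
print("far ny corner w",atz(w,(433,159),.117))
print("gap lo w",atz(w,D3(150,93),.117),atz(w,D3(197,97),.117),"s",atz(s,D1(248,190),.117))
print("gap hi s",atz(s,D1(358,130),.117),atz(s,D1(370,150),.117),"side",atz(sd,D2(103,333),.117),atz(sd,D2(130,333),.117))
print("corner +y side",atz(sd,D2(103,60),.117))
for n,uv in(("cap",(284,294)),):print(tri((s,uv),(sd,(402,283))))
print("bin",tri((s,(305,215)),(sd,(253,236))),"orange",atz(sd,(290,262),0), "tin top",tri((s,(332,283)),(sd,(383,262))))
```

```text
sleeve (array([ 0.474 , -0.2423,  0.1215]), [0.5307985317776047, 0.5307985317775832]) (array([ 0.4903, -0.1844,  0.1241]), [1.3222040448772967, 1.3222040448772998]) 0.06025346653913271 [ 0.4822 -0.2133  0.1228]
yaw deg -15.618789537155127
corner ny (array([0.5005, 0.0655, 0.1185]), [2.520081727323444, 2.2047468849714935, 1.2936508139312128])
ny z117 [0.4973 0.065  0.117 ] [0.5025 0.0646 0.117 ] [0.501  0.0694 0.117 ]
far ny corner w [0.7023 0.056  0.117 ]
gap lo w [0.5009 0.1411 0.117 ] [0.5067 0.1407 0.117 ] s [0.5055 0.1416 0.117 ]
gap hi s [0.5063 0.1859 0.117 ] [0.5151 0.1804 0.117 ] side [0.504  0.1845 0.117 ] [0.5111 0.1839 0.117 ]
corner +y side [0.5116 0.3148 0.117 ]
(array([ 0.6402, -0.2645,  0.1666]), [0.7903573134062356, 0.7903573134062637])
bin (array([0.3626, 0.0133, 0.048 ]), [2.147536168106151, 2.147536168106069]) orange [ 0.4422 -0.0291  0.    ] tin top (array([ 0.6278, -0.1425,  0.1009]), [1.5471508083522556, 1.5471508083521741])
```

```bash
cat >> h.py <<'E'
from scipy.spatial.transform import Rotation as Rn
def down(yawdeg):  # tool x = world +y, tool y=world +x at yaw 0; rotated by yaw about world z
    return Rn.from_euler('z',yawdeg,degrees=True)*Rn.from_matrix(np.array([[0,1,0],[1,0,0],[0,0,-1.]]))
def row(o,pos,yaw,Rt=None):
    R0=Rn.from_rotvec(o["tool_rot"]);Rt=Rt if Rt is not None else down(yaw)
    p=R0.inv().apply(np.array(pos)-np.array(o["tool_pos"]))*100
    r=np.degrees((R0.inv()*Rt).as_rotvec())/5
    return np.round(np.r_[p,r],3).tolist()
E
python3 - <<'E'
from h import *
from station import ctrl
d=pickle.load(open("im0.pkl","rb"));w=d["wrist"]
o=ctrl.get_obs()
print("cam",ray(w,(320,240)),w["mtx"])
print(row(o,[.51,.08,.25],-2.6))
E
```

```text
cam (array([0.62333961, 0.07859699, 0.3724764 ]), array([ 0.00504004, -0.3021119 , -0.95325915])) [[364.15182263   0.         317.65084856]
 [  0.         364.15182263 239.60479024]
 [  0.           0.           1.        ]]
[7.994, -11.454, -1.949, -0.019, -0.002, 0.52]
```

Request:
apply_moves --pt "3 -3.5 0 0 0 0.2" --pt "7 -7.5 0 0 0 0.4" --pt "11 -11.5 0 0 0 0.5" --pt "11 -11.5 0 0 0 0.5" --pt "11 -11.5 0 0 0 0.5" --pt "11 -11.5 0 0 0 0.5" --pt "11 -11.5 0 0 0 0.5"

```text
t: 0.85
tool_pos: [0.5104, 0.1091, 0.2305]
tool_rot: [-2.27, -2.17, 0.002]
contact_force: [0.5, 0.3, 0.2]
opening: 0.0856
```

Run:
```python
from h import *
from station import ctrl
w=ctrl.get_image("wrist");pickle.dump(w,open("w1.pkl","wb"));cv2.imwrite("pics/w1.png",w["color"])
o=ctrl.get_obs();print(o["t"],o["tool_pos"],o["dq"].max())
```

```text
0.9 [0.51043973 0.10905076 0.2304724 ] 0.002825109958828411
```

View pics/w1.png

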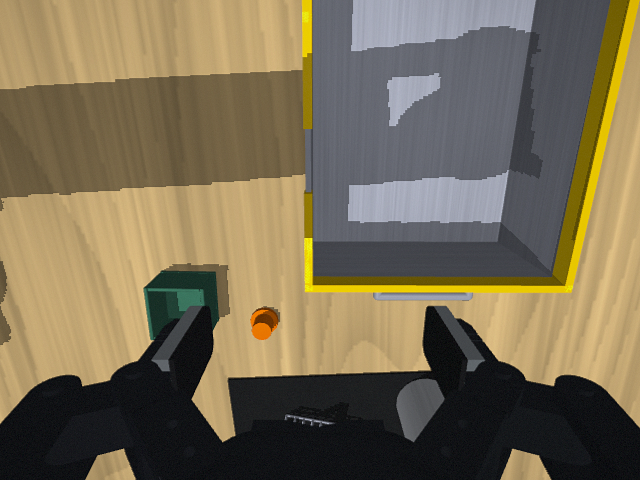

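Run:
```python
from h import *
w=pickle.load(open("w1.pkl","rb"))
crop(w,285,100,345,300,4,"pics/e1a.png");a=cv2.imread("pics/e1a.png")
crop(w,285,110,345,210,6,"pics/e1.png")
crop(w,290,270,350,310,8,"pics/e2.png")
crop(w,540,250,600,310,8,"pics/e3.png")
```

```text
(no output)
```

View pics/e1.png

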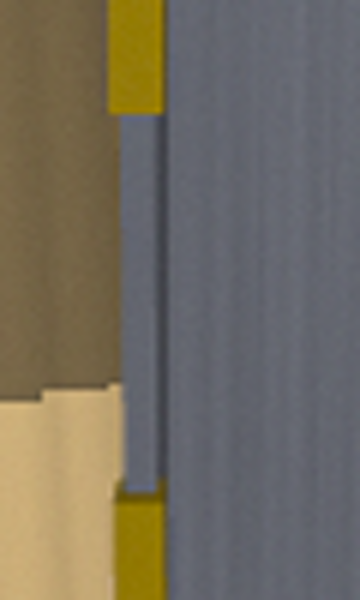

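View pics/e2.png

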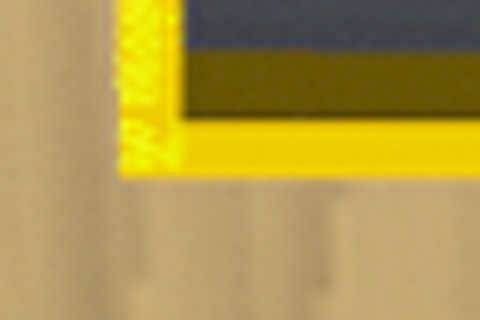

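View pics/e3.png

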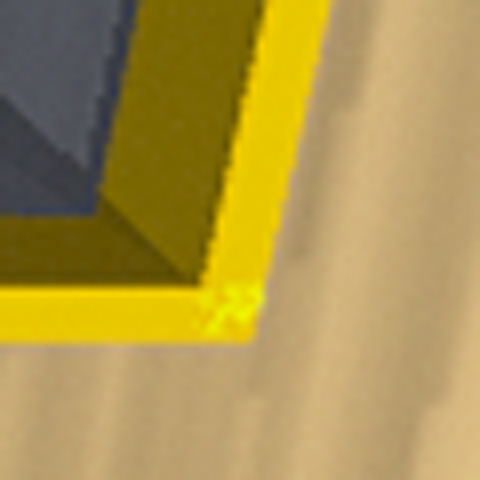

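Run:
```python
from h import *
np.set_printoptions(precision=4,suppress=True)
w=pickle.load(open("w1.pkl","rb"))
z=.117
L=dict(glo_o=(304.2,193.3),glo_i=(312.5,193.3),ghi_o=(303,129.2),ghi_i=(312.2,129.2),cn=(305,292.1),cf=(571.9,292.8),top_o=(302,2),top_i=(312.5,2),cn_i=(312.9,285))
P={k:atz(w,v,z) for k,v in L.items()}
for k,v in P.items(): print(k,v)
print(np.linalg.norm(P["glo_o"]-P["ghi_o"]),np.linalg.norm(P["cn"]-P["cf"]))
v=P["cf"]-P["cn"];print("yaw",np.degrees(np.arctan2(v[1],v[0])))
v=P["top_i"]-P["cn_i"];print("yaw",np.degrees(np.arctan2(-v[0],v[1])));v=P["top_o"]-P["cn"];print("yaw",np.degrees(np.arctan2(-v[0],v[1])))
print("gapmid",(P["glo_o"]+P["ghi_o"]+P["glo_i"]+P["ghi_i"])/4)
# rim (bare) at z=.110
for u in ((305,149),(311.5,149),(306,185),(311.5,185)): print(atz(w,u,.110))
```

```text
glo_o [0.5009 0.1416 0.117 ]
glo_i [0.5068 0.1414 0.117 ]
ghi_o [0.5026 0.185  0.117 ]
ghi_i [0.5087 0.1848 0.117 ]
cn [0.4972 0.0648 0.117 ]
cf [0.703 0.055 0.117]
top_o [0.5062 0.2593 0.117 ]
top_i [0.5126 0.259  0.117 ]
cn_i [0.5036 0.0705 0.117 ]
0.04345672573985654 0.20603361844726964
yaw -2.7360881781913844
yaw -2.7478664220904565
yaw -2.6576031493008943
gapmid [0.5047 0.1632 0.117 ]
[0.5029 0.1716 0.11  ]
[0.5075 0.1714 0.11  ]
[0.5022 0.1463 0.11  ]
[0.5062 0.1462 0.11  ]
```

Run:
```python
from h import *
from station import ctrl
o=ctrl.get_obs();print(row(o,[.467,-.266,.235],-15.6))
```

```text
[-37.663, -2.646, -0.442, -0.019, 0.004, 2.602]
```

Request:
apply_moves --pt "-3 0 0 0 0 0.2" --pt "-7.5 0 0 0 0 0.5" --pt "-12 0 0 0 0 0.9" --pt "-16.5 -0.6 0 0 0 1.2" --pt "-21 -1 0 0 0 1.5" --pt "-25.5 -1.5 0 0 0 1.8" --pt "-30 -2 0 0 0 2.1" --pt "-34 -2.3 -0.2 0 0 2.4" --pt "-37 -2.6 -0.4 0 0 2.6" --pt "-37.6 -2.6 -0.4 0 0 2.6" --pt "-37.6 -2.6 -0.4 0 0 2.6" --pt "-37.6 -2.6 -0.4 0 0 2.6" --pt "-37.6 -2.6 -0.4 0 0 2.6" --pt "-37.6 -2.6 -0.4 0 0 2.6"

```text
t: 2.3
tool_pos: [0.4678, -0.2643, 0.2346]
tool_rot: [-2.5, -1.901, 0.002]
contact_force: [-0.3, -0.1, 0.1]
opening: 0.0855
```

Run:
```python
from h import *
from station import ctrl
w=ctrl.get_image("wrist");pickle.dump(w,open("w2.pkl","wb"));cv2.imwrite("pics/w2.png",w["color"])
o=ctrl.get_obs();print(o["t"],o["tool_pos"],abs(o["dq"]).max())
```

```text
2.35 [ 0.46776125 -0.26443091  0.23459722] 0.005878264610376053
```

View pics/w2.png

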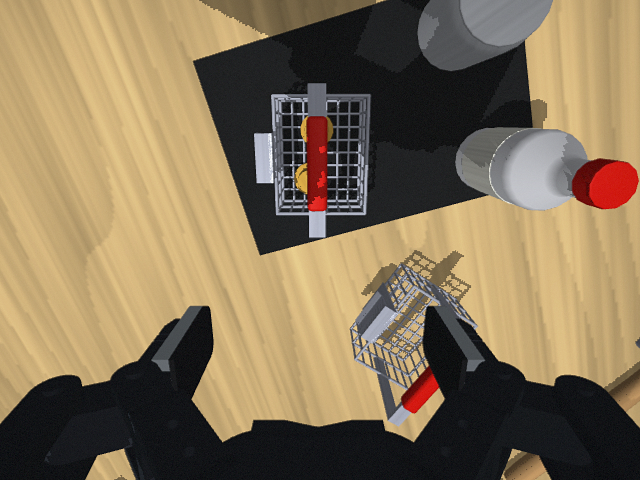

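Run:
```python
from h import *
w=pickle.load(open("w2.pkl","rb"));crop(w,245,75,385,245,4.5,"pics/f1.png")
```

```text
(no output)
```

View pics/f1.png

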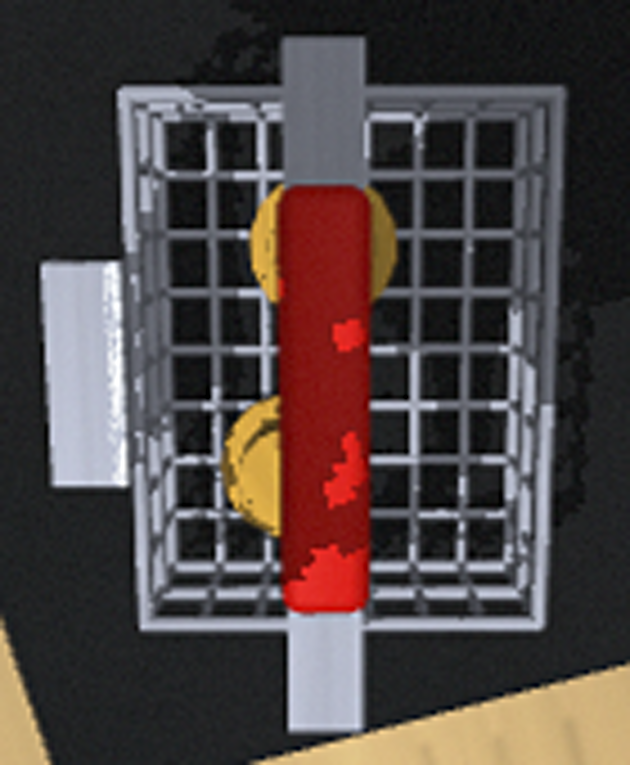

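Run:
```python
from h import *
np.set_printoptions(precision=4,suppress=True)
from station import ctrl
o=ctrl.get_obs()
w=pickle.load(open("w2.pkl","rb"));d=pickle.load(open("im0.pkl","rb"))
F=lambda x,y:(245+x/4.5,75+y/4.5)
D4=lambda x,y:(225+x/9,240+y/9); D5=lambda x,y:(275+x/8,255+y/8)
t,b=F(324.5,185),F(325.5,612)
T,B=atz(w,t,.128),atz(w,b,.128);v=T-B
print(T,B,np.linalg.norm(v),(T+B)/2,np.degrees(np.arctan2(-v[0],v[1])))
print("tri",tri((w,t),(d["scene"],D4(395,80)),(d["side"],D5(325,125))),tri((w,b),(d["scene"],D4(150,165)),(d["side"],D5(270,322))))
h=[atz(w,F(40,262),.0715),atz(w,F(52,487),.0715)];v=h[0]-h[1]
print("hook edge",h,np.linalg.norm(v),np.degrees(np.arctan2(-v[0],v[1])))
m=(T+B)/2
R=Rn.from_euler('z',-15.6,degrees=True)
print("hook edge in basket", [(R.inv().apply(x-m)+[-.003,0,0.125]) for x in h])
for z in (.23,.17,.102): print(row(o,[m[0],m[1],z],-15.6))
```

```text
[ 0.488  -0.1835  0.128 ] [ 0.4713 -0.244   0.128 ] 0.06284563971119994 [ 0.4797 -0.2137  0.128 ] -15.397663677021045
tri (array([ 0.4889, -0.1848,  0.1279]), [1.5686558437646863, 1.2661042296231233, 1.851453270632752]) (array([ 0.4727, -0.2438,  0.126 ]), [1.6731649781524356, 2.209465476952286, 2.2502405365713742])
hook edge [array([ 0.4356, -0.1812,  0.0715]), array([ 0.425 , -0.2201,  0.0715])] 0.04025021429159672 -15.356086176041615
hook edge in basket [array([-0.0542,  0.0195,  0.0685]), array([-0.054 , -0.0208,  0.0685])]
[5.202, -0.206, 0.458, -0.017, 0.005, 0.021]
[5.205, -0.197, 6.458, -0.017, 0.005, 0.021]
[5.208, -0.187, 13.258, -0.017, 0.005, 0.021]
```

Request:
apply_moves --pt "3 -0.1 0.5 0 0 0" --pt "5.2 -0.2 2 0 0 0" --pt "5.2 -0.2 5.5 0 0 0" --pt "5.2 -0.2 9 0 0 0" --pt "5.2 -0.2 12 0 0 0" --pt "5.2 -0.2 13.4 0 0 0.04" --pt "5.2 -0.2 13.4 0 0 0.04" --pt "5.2 -0.2 13.4 0 0 0.04" --pt "5.2 -0.2 13.4 0 0 0.04"

```text
t: 3.25
tool_pos: [0.4809, -0.2146, 0.1029]
tool_rot: [2.502, 1.896, 0.0]
contact_force: [-0.9, -0.7, 0.3]
opening: 0.0857
```

Run:
```python
from h import *
from station import ctrl
w=ctrl.get_image("side");cv2.imwrite("pics/g1.png",w["color"]);crop(w,230,150,430,370,3.4,"pics/g1c.png")
o=ctrl.get_obs();print(o["t"],o["tool_pos"],o["contact_force"],row(o,[.4797,-.2137,.1],-15.4))
```

```text
3.3 [ 0.48085039 -0.21461183  0.10286394] [ 0.81827293  0.32779094 -0.25704357] [0.057, -0.136, 0.286, 0.025, 0.018, -0.06]
```

View pics/g1c.png

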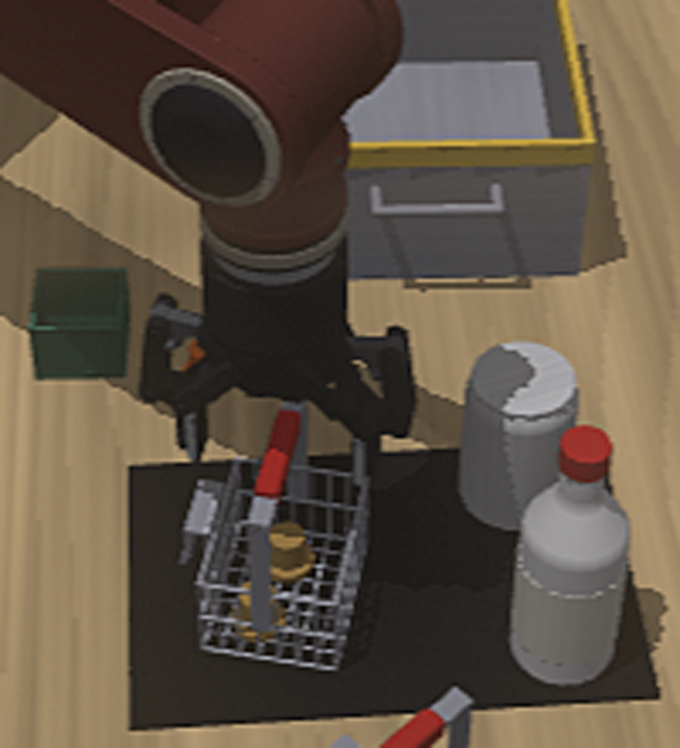

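Request:
apply_moves --pt "0 -0.1 0.2 0 0 0" --pt "0 -0.1 0.2 0 0 0" --pt "0 -0.1 0.2 0 0 0" --pt "0 -0.1 0.2 0 0 0" --pt "0 -0.1 0.2 0 0 0" --pt "0 -0.1 0.2 0 0 0" --pt "0 -0.1 0.2 0 0 0" --pt "0 -0.1 0.2 0 0 0" --pt "0 -0.1 0.2 0 0 0" --pt "0 -0.1 0.2 0 0 0" --grip 1 --squeeze 60

```text
t: 4.3
tool_pos: [0.4801, -0.2145, 0.101]
tool_rot: [2.501, 1.895, 0.0]
contact_force: [1.0, -1.3, 0.0]
opening: 0.0131
```

Request:
apply_moves --pt "0 0 -0.5 0 0 0" --pt "0 0 -1.5 0 0 0" --pt "0 0 -3 0 0 0" --pt "0 0 -5 0 0 0" --pt "0 0 -8 0 0 0" --pt "0 0 -11 0 0 0" --pt "0 0 -14 0 0 0" --pt "0 0 -16.5 0 0 0" --pt "0 0 -17.5 0 0 0" --pt "0 0 -18 0 0 0" --pt "0 0 -18 0 0 0" --pt "0 0 -18 0 0 0" --pt "0 0 -18 0 0 0" --pt "0 0 -18 0 0 0"

```text
t: 5.7
tool_pos: [0.4793, -0.2138, 0.2796]
tool_rot: [2.503, 1.897, -0.001]
contact_force: [0.1, -0.3, -4.9]
opening: 0.0129
```

Run:
```python
from h import *
from station import ctrl
w=ctrl.get_image("wrist");pickle.dump(w,open("w3.pkl","wb"));cv2.imwrite("pics/w3.png",w["color"])
s=ctrl.get_image("side");cv2.imwrite("pics/s3.png",s["color"])
o=ctrl.get_obs();print(o["t"],o["tool_pos"],o["contact_force"],o["wrist_torque"],o["opening"])
m=np.array([.5047,.1632]);R=Rn.from_euler('z',-2.72,degrees=True)
tcp=m-R.apply([-.044,.0009,0])[:2];print(tcp,row(o,[*tcp,.28],-2.72))
```

```text
5.8 [ 0.47945414 -0.21390521  0.28019608] [-0.28347791  0.15222406 -4.08593871] [-0.02203711 -0.01997439 -0.00502134] 0.012931404385206015
[0.54860772 0.16021299] [37.887, -3.465, -0.036, 0.015, 0.017, -2.596]
```

View pics/w3.png

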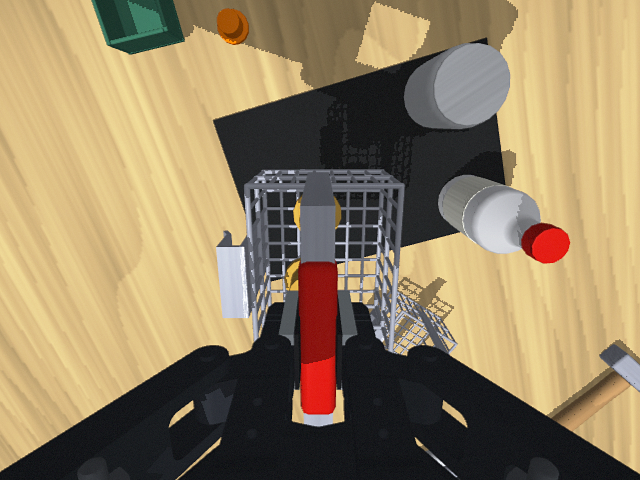

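View pics/s3.png

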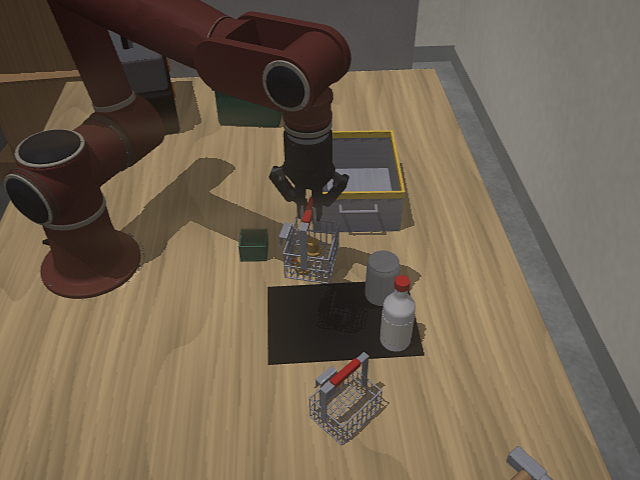

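Run:
```python
from h import *
np.set_printoptions(precision=4,suppress=True)
w=pickle.load(open("w3.pkl","rb"));crop(w,205,220,265,330,6,"pics/k1.png")
p=np.array([.47945,-.2139,.2800]);R=Rn.from_euler('z',-15.4,degrees=True)
for u in((218,247.5),(220.5,318),(247,318)): print(R.inv().apply(atz(w,u,.2505)-p))
```

```text
[-0.0512  0.0202 -0.0295]
[-0.0534 -0.0192 -0.0295]
[-0.0394 -0.0193 -0.0295]
```

View pics/k1.png

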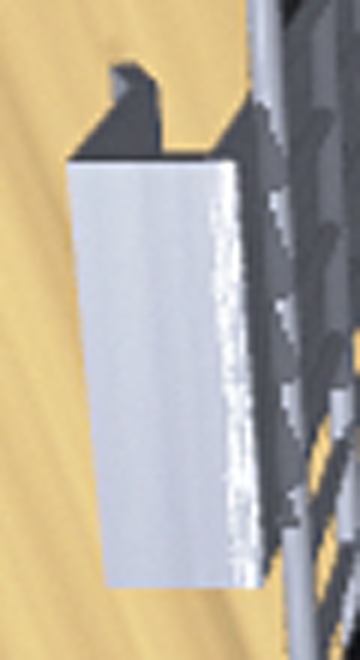

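Run:
```python
from h import *
np.set_printoptions(precision=4,suppress=True)
w=pickle.load(open("w3.pkl","rb"))
p=np.array([.47945,-.2139,.2800]);R=Rn.from_euler('z',-15.4,degrees=True)
for z in (.2485,.2505,.2525):
  q=np.array([R.inv().apply(atz(w,u,z)-p) for u in((216.3,247),(244.2,247),(222.5,317.8),(248.7,317.8))])
  print(z,q[:,:2].ravel(),q.mean(0), "yaw", np.degrees(np.arctan2(-(q[0]-q[2])[0],(q[0]-q[2])[1])),np.degrees(np.arctan2(-(q[1]-q[3])[0],(q[1]-q[3])[1])))
```

```text
0.2485 [-0.0527  0.0198 -0.0386  0.0197 -0.0529 -0.0202 -0.0389 -0.0203] [-0.0458 -0.0002 -0.0315] yaw -0.38807030217123184 -0.36441821714483874
0.2505 [-0.0521  0.0205 -0.0382  0.0204 -0.0523 -0.0191 -0.0385 -0.0192] [-0.0453  0.0007 -0.0295] yaw -0.38807030217117866 -0.3644182171448703
0.2525 [-0.0515  0.0212 -0.0378  0.0211 -0.0517 -0.0179 -0.038  -0.018 ] [-0.0448  0.0016 -0.0275] yaw -0.388070302171185 -0.3644182171447714
```

Request:
apply_moves --pt "1 0 0 0 0 -0.1" --pt "3 -0.2 0 0 0 -0.2" --pt "6 -0.5 0 0 0 -0.4" --pt "9 -0.8 0 0 0 -0.6" --pt "12 -1.1 0 0 0 -0.8" --pt "15 -1.4 0 0 0 -1.0" --pt "18 -1.6 0 0 0 -1.2" --pt "21 -1.9 0 0 0 -1.4" --pt "24 -2.2 0 0 0 -1.7" --pt "27 -2.5 0 0 0 -1.9" --pt "30 -2.8 0 0 0 -2.1" --pt "33 -3 0 0 0 -2.3" --pt "35.5 -3.2 0 0 0 -2.5" --pt "37 -3.3 0 0 0 -2.6" --pt "37.9 -3.4 0 0 0 -2.6" --pt "37.9 -3.4 0 0 0 -2.6" --pt "37.9 -3.4 0 0 0 -2.6" --pt "37.9 -3.4 0 0 0 -2.6" --pt "37.9 -3.4 0 0 0 -2.6"

```text
t: 7.7
tool_pos: [0.5493, 0.1593, 0.2798]
tool_rot: [2.273, 2.166, -0.001]
contact_force: [-0.5, -0.2, -4.5]
opening: 0.0129
```

```bash
cat > snap.py <<'E'
import sys
from h import *
from station import ctrl
np.set_printoptions(precision=4,suppress=True)
n=sys.argv[1]
for c in sys.argv[2:]:
    w=ctrl.get_image(c);pickle.dump(w,open(f"{c}_{n}.pkl","wb"));cv2.imwrite(f"pics/{c}_{n}.png",w["color"])
o=ctrl.get_obs();print(o["t"],o["tool_pos"],o["contact_force"],o["wrist_torque"],o["opening"])
m=np.array([.5047,.1632]);R=Rn.from_euler('z',-2.72,degrees=True)
tcp=m-R.apply([-.0446,.0007,0])[:2]
Rt=Rn.from_rotvec(o["tool_rot"]);print("tool R",Rt.as_matrix().round(4).tolist())
hk=np.array(o["tool_pos"])[:2]+R.apply([-.0446,.0007,0])[:2];e=R.inv().apply([*(hk-m),0])*1000
print("hook err tank mm",e,"hook z",o["tool_pos"][2]-.098+.066)
print(tcp,row(o,[*tcp,o["tool_pos"][2]],-2.5))
E
python3 snap.py 4 wrist scene side
```

```text
7.85 [0.5493 0.1596 0.2797] [ 0.086  -0.2976 -4.8795] [-0.0676  0.0298  0.0106] 0.013041639495511903
tool R [[0.0479, 0.9989, 0.0012], [0.9989, -0.0479, -0.0018], [-0.0017, 0.0013, -1.0]]
hook err tank mm [ 0.117 -0.737  0.   ] hook z 0.24774361534703046
[0.5492 0.1604] [0.074, -0.012, -0.0, 0.015, 0.02, -0.049]
```

View pics/wrist_4.png

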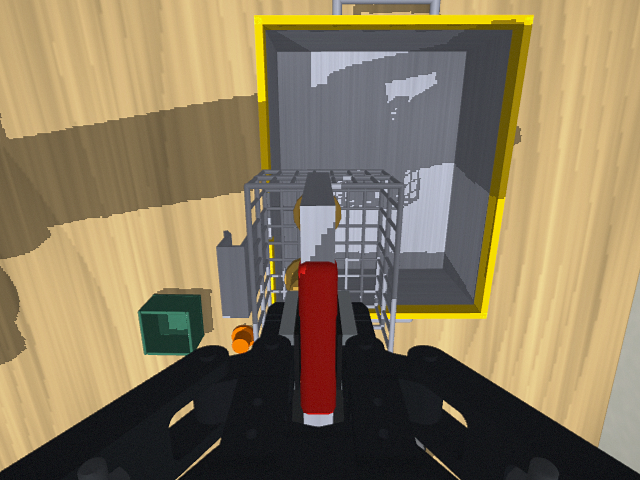

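View pics/scene_4.png

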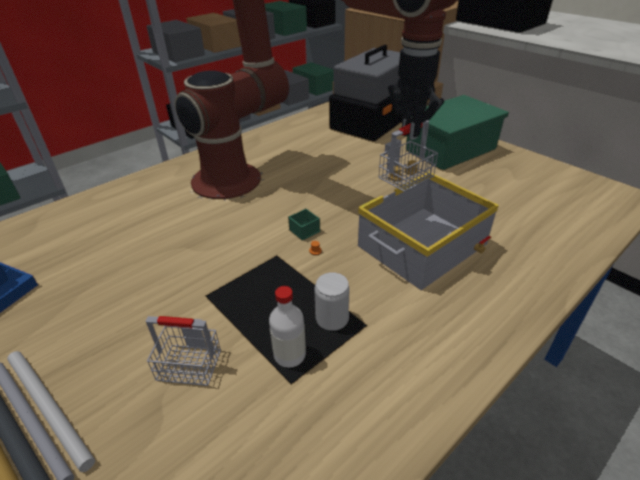

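Request:
apply_moves --pt "0.07 0 1 0 0 0" --pt "0.07 0 2.5 0 0 -0.05" --pt "0.07 0 4.5 0 0 -0.05" --pt "0.07 0 6.5 0 0 -0.05" --pt "0.07 0 8 0 0 -0.05" --pt "0.07 0 9 0 0 -0.05" --pt "0.07 0 9.5 0 0 -0.05" --pt "0.07 0 9.5 0 0 -0.05" --pt "0.07 0 9.5 0 0 -0.05" --pt "0.07 0 9.5 0 0 -0.05"

```text
t: 8.85
tool_pos: [0.5502, 0.1603, 0.1861]
tool_rot: [2.267, 2.17, 0.002]
contact_force: [-0.2, 0.6, -3.9]
opening: 0.0127
```

```bash
python3 snap.py 5 wrist scene side
python3 - <<'E'
from h import *
for c,b in (("wrist",(190,160,330,340,4)),("scene",(350,120,470,230,6)),("side",(270,90,390,210,6))):
    w=pickle.load(open(f"{c}_5.pkl","rb"));crop(w,*b,f"pics/{c}_5c.png")
E
```

```text
9.0 [0.5499 0.1603 0.1856] [-0.0821  0.1371 -3.2413] [ 0.0054 -0.0093  0.0174] 0.012895046414277663
tool R [[0.0435, 0.9991, 0.0026], [0.9991, -0.0435, -0.0016], [-0.0015, 0.0026, -1.0]]
hook err tank mm [ 0.6488 -0.0826  0.    ] hook z 0.15356787897207436
[0.5492 0.1604] [0.009, -0.065, -0.0, 0.03, 0.017, 0.002]
```

View pics/wrist_5c.png

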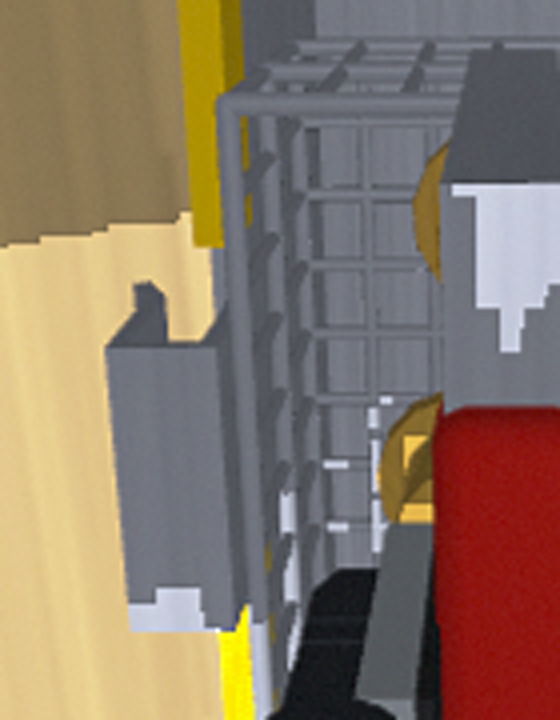

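View pics/scene_5c.png

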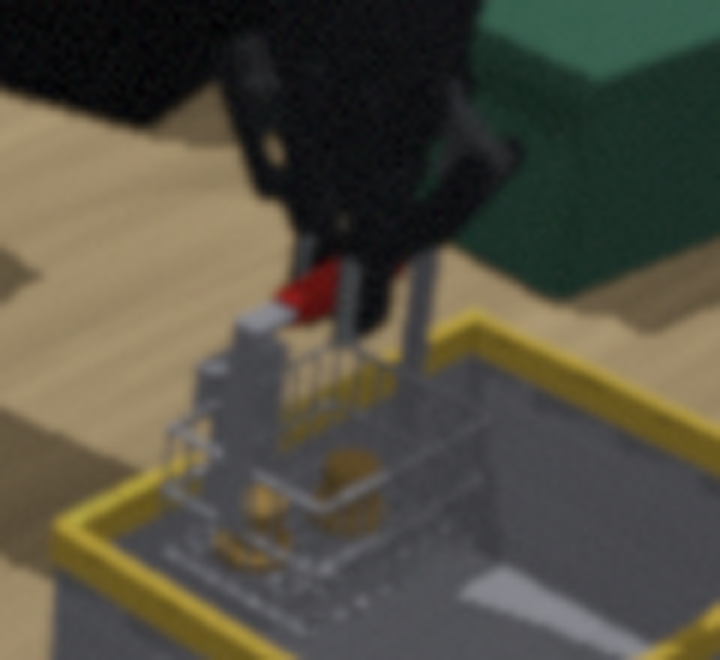

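View pics/side_5c.png

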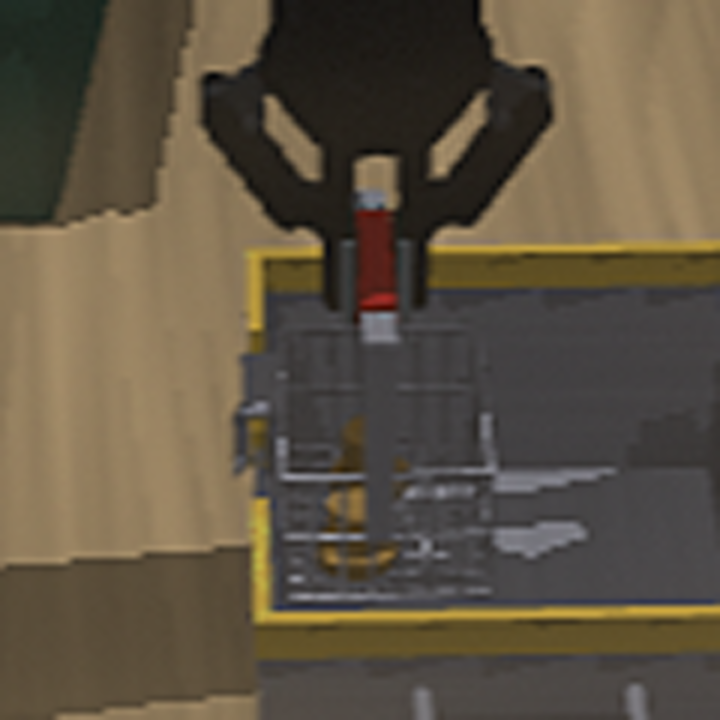

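Run:
```python
from h import *
np.set_printoptions(precision=2,suppress=True)
w=pickle.load(open("wrist_5.pkl","rb"))
C=lambda x,y:(190+x/4,160+y/4)
R=Rn.from_euler('z',-2.72,degrees=True);m=np.array([.5047,.1632,0])
tk=lambda p:R.inv().apply(p-m)*1000
for n,u,z in (("bTL",C(106,347),.1561),("bTR",C(218,345),.1561),("bBR",C(242,628),.1561),("bBL",C(130,632),.1561),("trim hi o",C(193,246),.117),("trim o",C(178,0),.117),("trim i",C(215,0),.117),("trim i2",C(222,90),.117)): print(n,tk(atz(w,u,z)))
```

```text
bTL [ -6.16  19.45 156.1 ]
bTR [  7.8   19.75 156.1 ]
bBR [  8.72 -19.93 156.1 ]
bBL [ -6.19 -20.55 156.1 ]
trim hi o [ -3.12  22.16 117.  ]
trim o [ -3.    58.28 117.  ]
trim i [  2.26  58.3  117.  ]
trim i2 [  2.53  45.51 117.  ]
```

Request:
apply_moves --pt "0 -0.11 0 0 0 0" --pt "0 -0.11 0.2 0 0 0" --pt "0 -0.11 0.6 0 0 0" --pt "0 -0.11 1.0 0 0 0" --pt "0 -0.11 1.4 0 0 0" --pt "0 -0.11 1.8 0 0 0" --pt "0 -0.11 2.2 0 0 0" --pt "0 -0.11 2.5 0 0 0" --pt "0 -0.11 2.5 0 0 0" --pt "0 -0.11 2.5 0 0 0"

```text
t: 10.0
tool_pos: [0.5489, 0.1603, 0.1606]
tool_rot: [2.267, 2.171, 0.001]
contact_force: [0.4, 0.0, -4.0]
opening: 0.0128
```

```bash
python3 snap.py 6 wrist side
python3 - <<'E'
from h import *
for c,b in (("wrist",(190,160,330,340,4)),("side",(270,90,390,210,6))):
    w=pickle.load(open(f"{c}_6.pkl","rb"));crop(w,*b,f"pics/{c}_6c.png")
E
```

```text
10.1 [0.5491 0.1603 0.1609] [ 0.1134 -1.0707 -3.8085] [ 0.0181 -0.0303  0.0106] 0.012996150276627472
tool R [[0.0435, 0.999, 0.0032], [0.9991, -0.0435, -0.0015], [-0.0013, 0.0033, -1.0]]
hook err tank mm [-0.1352 -0.0937  0.    ] hook z 0.12894382553512643
[0.5492 0.1604] [0.009, 0.014, 0.0, 0.038, 0.015, 0.002]
```

View pics/wrist_6c.png

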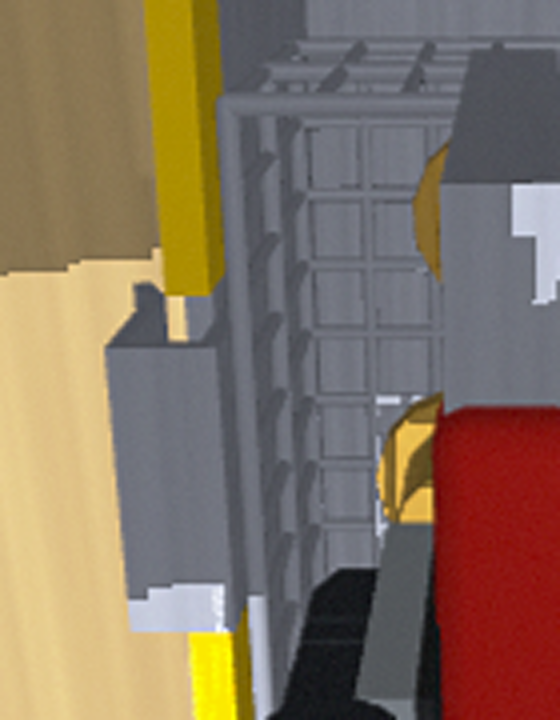

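View pics/side_6c.png

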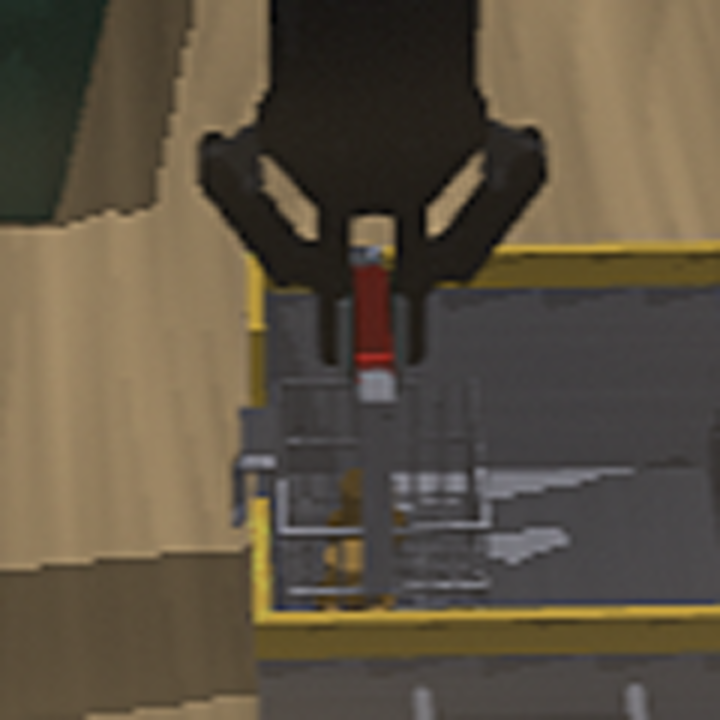

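Run:
```python
from h import *
np.set_printoptions(precision=2,suppress=True)
w=pickle.load(open("wrist_6.pkl","rb"))
C=lambda x,y:(190+x/4,160+y/4)
R=Rn.from_euler('z',-2.72,degrees=True);m=np.array([.5047,.1632,0])
tk=lambda p:R.inv().apply(p-m)*1000
for n,u,z in (("bTL",C(106,347),.1315),("bTR",C(218,345),.1315),("bBR",C(242,628),.1315),("bBL",C(130,632),.1315),("trim hi o",C(165,293),.117),("trim hi i",C(210,295),.117),("trim o",C(147,0),.117),("trim i",C(190,0),.117),("lo o", C(190,632),.117),("lo i",C(233,632),.117)): print(n,tk(atz(w,u,z)))
```

```text
bTL [ -7.26  19.64 131.5 ]
bTR [  6.63  19.93 131.5 ]
bBR [  7.54 -19.55 131.5 ]
bBL [ -7.29 -20.17 131.5 ]
trim hi o [ -3.    22.31 117.  ]
trim hi i [  2.96  22.05 117.  ]
trim o [ -2.64  60.53 117.  ]
trim i [  2.73  60.55 117.  ]
lo o [ -2.88 -28.45 117.  ]
lo i [  3.29 -28.44 117.  ]
```

Request:
apply_moves --pt "0 0 0.3 0 0 0" --pt "0 0 0.6 0 0 0" --pt "0 0 0.9 0 0 0" --pt "0 0 1.1 0 0 0" --pt "0 0 1.2 0 0 0" --pt "0 0 1.3 0 0 0" --pt "0 0 1.4 0 0 0" --pt "0 0 1.4 0 0 0"

```text
t: 10.9
tool_pos: [0.5491, 0.1603, 0.1468]
tool_rot: [2.267, 2.17, 0.002]
contact_force: [0.1, 0.6, -4.4]
opening: 0.0131
```

Request:
apply_moves --pt "0 0 0.1 0 0 0" --pt "0 0 0.2 0 0 0" --pt "0 0 0.3 0 0 0" --pt "0 0 0.3 0 0 0"

```text
t: 11.3
tool_pos: [0.5489, 0.1602, 0.1436]
tool_rot: [2.267, 2.17, 0.001]
contact_force: [0.4, 0.4, -3.8]
opening: 0.0126
```

Request:
apply_moves --pt "0 0 0.05 0 0 0" --pt "0 0 0.1 0 0 0" --pt "0 0 0.15 0 0 0" --pt "0 0 0.15 0 0 0"

```text
t: 11.7
tool_pos: [0.549, 0.1602, 0.1421]
tool_rot: [2.267, 2.171, 0.001]
contact_force: [0.2, 0.1, -4.8]
opening: 0.013
```

Request:
apply_moves --pt "0 0 0.05 0 0 0" --pt "0 0 0.1 0 0 0" --pt "0 0 0.1 0 0 0"

```text
t: 12.0
tool_pos: [0.5493, 0.1603, 0.1418]
tool_rot: [2.267, 2.17, 0.002]
contact_force: [-0.4, -0.6, -0.7]
opening: 0.0131
```

```bash
python3 snap.py 7 wrist side scene
python3 - <<'E'
from h import *
for c,b in (("wrist",(190,160,330,340,4)),("side",(290,130,370,220,8)),("scene",(350,120,470,230,6))):
    w=pickle.load(open(f"{c}_7.pkl","rb"));crop(w,*b,f"pics/{c}_7c.png")
E
```

```text
12.15 [0.5493 0.1603 0.1417] [-0.1382 -0.9064  0.626 ] [-0.0038  0.2951 -0.035 ] 0.013260899040796045
tool R [[0.0435, 0.999, 0.0035], [0.9991, -0.0435, -0.0015], [-0.0013, 0.0036, -1.0]]
hook err tank mm [ 0.0859 -0.11    0.    ] hook z 0.10973827181652712
[0.5492 0.1604] [0.011, -0.009, -0.0, 0.041, 0.015, 0.001]
```

View pics/wrist_7c.png

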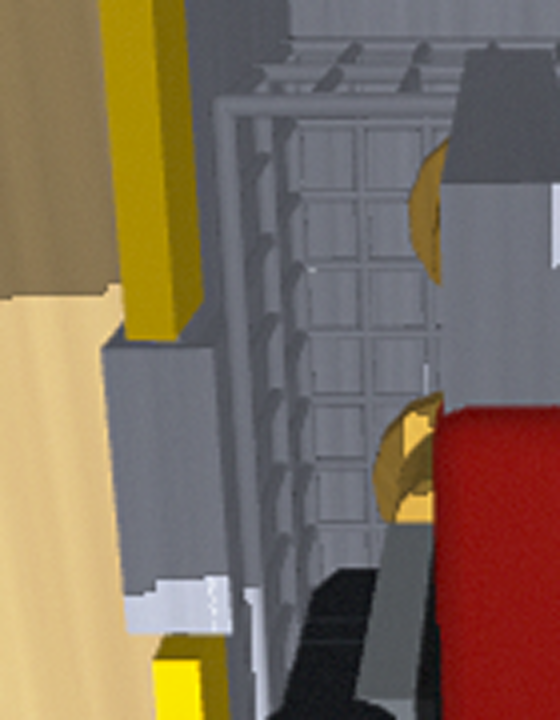

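View pics/side_7c.png

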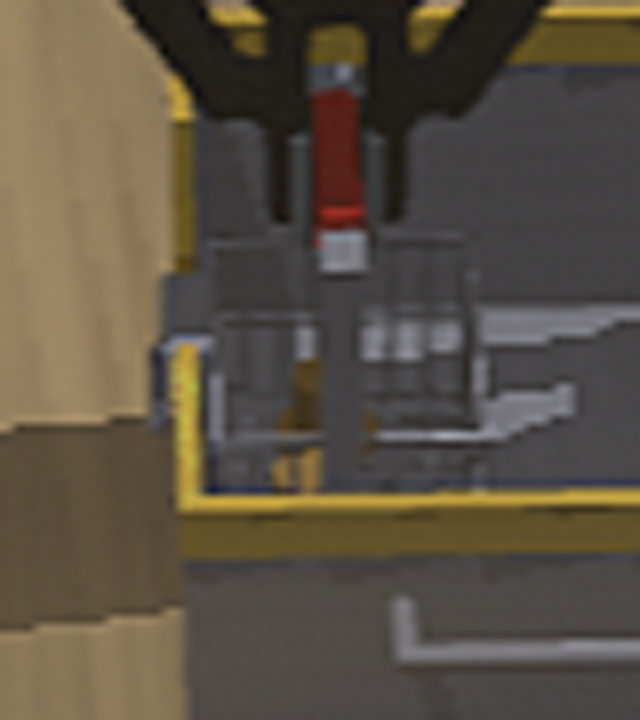

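View pics/scene_7c.png

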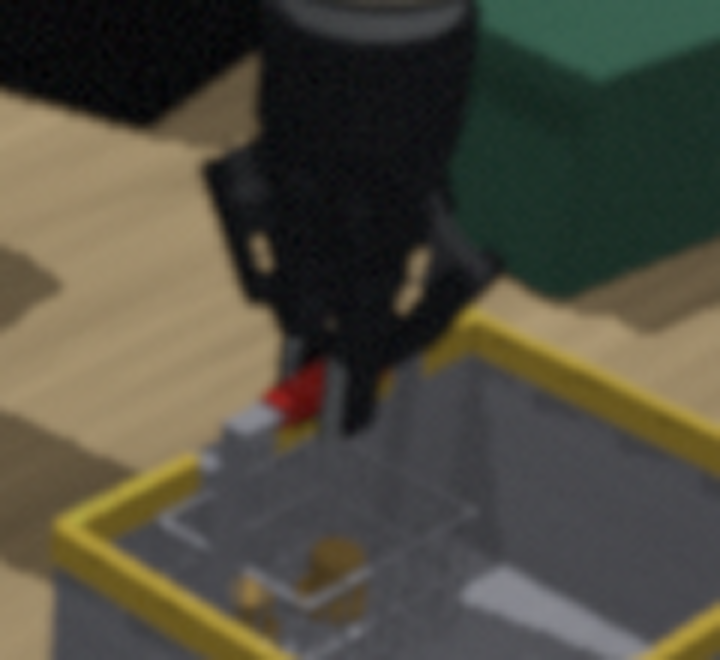

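Request:
apply_moves --pt "0 0 0 0 0 0" --pt "0 0 0 0 0 0" --pt "0 0 0 0 0 0" --pt "0 0 0 0 0 0" --pt "0 0 0 0 0 0" --pt "0 0 0 0 0 0" --pt "0 0 0 0 0 0" --grip 0.5 --squeeze 20

```text
t: 12.85
tool_pos: [0.5493, 0.1603, 0.1417]
tool_rot: [2.267, 2.17, 0.002]
contact_force: [0.3, 0.4, -0.1]
opening: 0.0427
```

```bash
python3 snap.py 8 wrist side
python3 - <<'E'
from h import *
for c,b in (("wrist",(190,160,370,340,4)),("side",(290,130,370,220,8))):
    w=pickle.load(open(f"{c}_8.pkl","rb"));crop(w,*b,f"pics/{c}_8c.png")
E
```

```text
12.95 [0.5493 0.1603 0.1417] [ 0.4624 -0.7795 -0.1015] [ 0.015  -0.0565  0.0144] 0.0422293877594138
tool R [[0.0435, 0.999, 0.0035], [0.9991, -0.0435, -0.0015], [-0.0013, 0.0036, -1.0]]
hook err tank mm [ 0.0795 -0.1161  0.    ] hook z 0.10972270869433332
[0.5492 0.1604] [0.012, -0.008, -0.0, 0.041, 0.015, 0.001]
```

View pics/wrist_8.png

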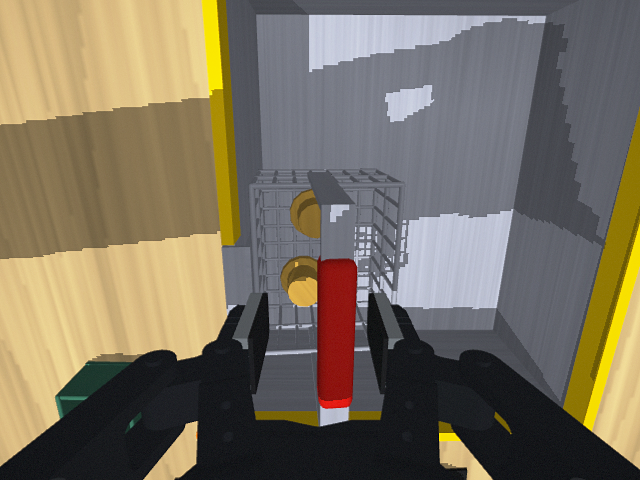

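View pics/side_8c.png

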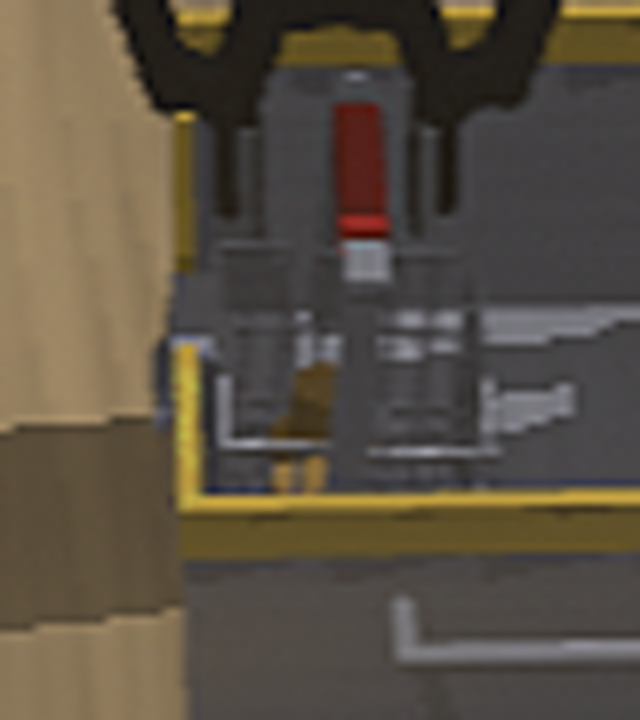

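Request:
apply_moves --pt "0 0 -0.5 0 0 0" --pt "0 0 -2 0 0 0" --pt "0 0 -5 0 0 0" --pt "0 0 -9 0 0 0" --pt "0 0 -13 0 0 0" --pt "-3 0 -15 0 0 0" --pt "-6 0 -16 0 0 0" --pt "-6 0 -16 0 0 0" --pt "-6 0 -16 0 0 0" --pt "-6 0 -16 0 0 0" --pt "-6 0 -16 0 0 0"

```text
t: 14.05
tool_pos: [0.5458, 0.1013, 0.301]
tool_rot: [2.266, 2.172, 0.001]
contact_force: [1.3, -0.4, -0.5]
opening: 0.0428
```

```bash
python3 snap.py 9 wrist side scene
python3 - <<'E'
from h import *
for c,b in (("wrist",(190,20,380,220,4)),("side",(290,110,420,240,6)),("scene",(350,160,510,290,4.5))):
    w=pickle.load(open(f"{c}_9.pkl","rb"));crop(w,*b,f"pics/{c}_9c.png")
E
```

```text
14.2 [0.5459 0.1011 0.3011] [ 0.0735 -0.171   0.6179] [0.025  0.0508 0.0465] 0.04285308278034034
tool R [[0.0426, 0.9991, 0.0024], [0.9991, -0.0426, -0.0014], [-0.0013, 0.0024, -1.0]]
hook err tank mm [ -0.5087 -59.3536   0.    ] hook z 0.2691478756538632
[0.5492 0.1604] [5.935, 0.08, -0.008, 0.028, 0.015, 0.011]
```

View pics/wrist_9.png

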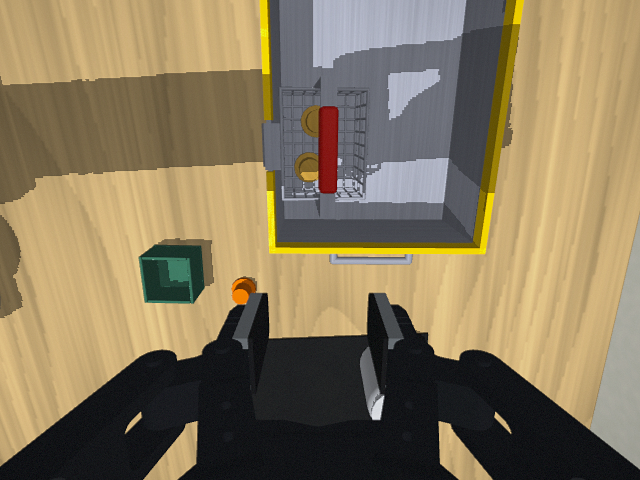

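View pics/side_9c.png

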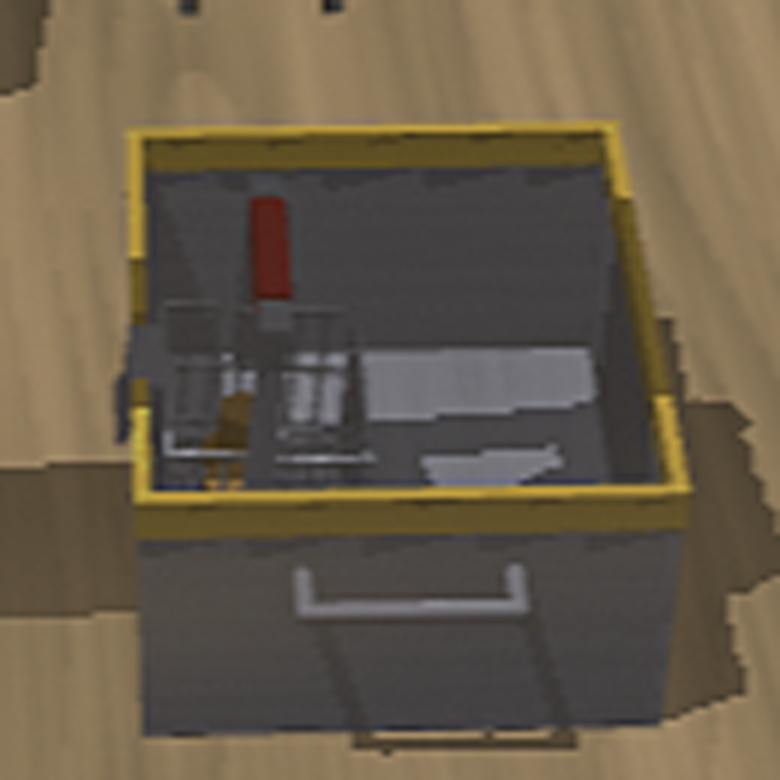

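View pics/scene_9.png

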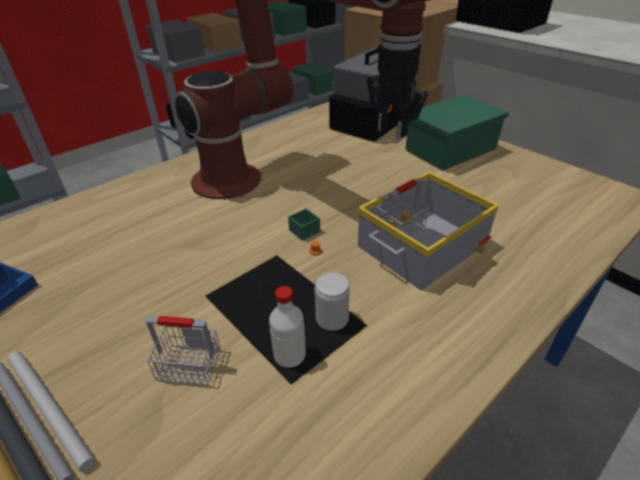

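Run:
```python
from h import *
np.set_printoptions(precision=2,suppress=True)
w=pickle.load(open("wrist_9.pkl","rb"));sd=pickle.load(open("side_9.pkl","rb"))
R=Rn.from_euler('z',-2.72,degrees=True);m=np.array([.5047,.1632,0]);tk=lambda p:R.inv().apply(p-m)*1000
print(tk(atz(w,(328,107),.166)),tk(atz(w,(328,191),.166)),tri((w,(328,107)),(sd,(290+270/6,110+198/6)))[0])
crop(w,250,100,300,190,6,"pics/z1.png")
```

```text
[ 49.92  30.45 166.  ] [ 50.71 -30.08 166.  ] [0.56 0.19 0.16]
```

View pics/z1.png

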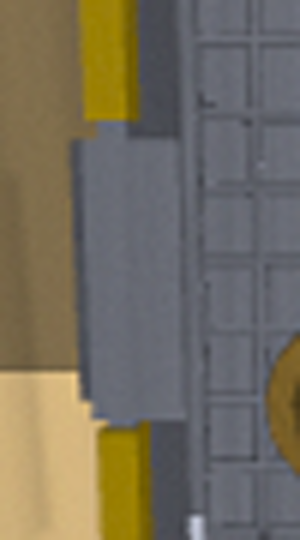

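```bash
python3 -c "
from station import ctrl
print(ctrl.finish_job())"
```

```text
the job is handed in; nothing more can be done
None
```

I picked up the loaded basket from the mat, the leftmost of the two. I hung it inside the tank by its lip in the trim gap of the near wall, let go and handed the job in at about 14 s.

- **Gap:** I found it with the wrist camera, its ends about 43 mm apart, and lined the hook up with it. I lowered in small steps instead of sliding along the trim.
- **Seating:** The hook passed trim height (117 mm) without contact. It touched at about 110 mm, when the tool took up the basket's weight of roughly 4.5 N. Forces on the tank stayed at about 5 N between steps.
- **After release:** Pictures show the lip between the two trim ends, both bushes in the basket, and nothing touched by the robot. The bottle, tin, bin, orange bush and other basket look unmoved.
- **Least certain check:** The basket leans a few degrees. The sleeve sits about 6 mm further in at its height, which is about 5–6° if it is all tilt. Part of it is probably the hook sliding in its throat, so I judged it within the expected 5°, but did not measure the tilt directly.

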